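# Hang the lift-off door of a parts locker

### The arm

A 6-joint arm with a two-finger parallel gripper is mounted at the origin on a cart in front of the work surface, level with it; the furniture and walls round the work are solid. World frame = base frame: x ahead of the robot, y to its left, z up, the work surface at z = 0. Lengths are in mm, angles in rad, forces in N, time in s.
With the tool pointing down it reaches from about 325 to 875 mm from the base axis. Payload 4.4 kg.
Tool frame: the origin (TCP) lies on the centre line of the jaws, within the pads' length; the fingertips stand ahead of it and the grasp point (between the pads) lies 6 mm ahead of it (ctrl.tcp_to_tips is the z of the fingertips in the tool frame, in mm); z points along the fingers, y is the line along which they close (so a half turn about z gives the same grasp; the last joint's range is limited). The gripper opens to 85 mm and grips with 20 to 120 N. Pads are 22 mm wide; open, the fingers measure 114 mm over their backs; the gripper's body (76 mm by 85 mm) begins 54 mm behind the grasp point. The pads swing forward as they close: fully open they stand 13 mm farther back than shut.
Start: joints at [1.095, 0.207, 1.542, -0, 1.393, -0.15], TCP at [183.503, 544.935, 256.282] pointing down, gripper open.
Joint ranges: [-2.73, 2.73], [-0.86, 2.22], [0.23, 2.46], [-1.11, 4.25], [0.08, 2.63], [-2.82, 2.82]. Speed limits (rad/s): [2.79, 2.79, 3.14, 3.14, 3.14, 3.14].

### API

Orientations are given as a 3x3 rotation matrix whose columns are the frame's x, y, z axes.
In Python, from plant import ctrl, sensors, optics gives the robot as it stands. Calls block until the motion is done:
- ctrl.move_ptp(position, orientation): joint-space move of the TCP to a pose.
- ctrl.move_l(position, rot=None, vel=150, threshold=None): straight line of the TCP; rot=None keeps the orientation; vel is the mean speed in mm/s. With threshold (N) it stops when the force on the tool has changed by that much, and returns True; else False.
- ctrl.set_joints(angles): joint-space move.
- ctrl.gripper_to(opening, force=None): finger opening in mm; force is the grip in N (None keeps the last); returns when the fingers have stopped.
- ctrl.hold(seconds).
- ctrl.solve_ik(position, orientation): joint angles nearest the present ones, or None.
- sensors.read_state(): the state.
- optics.grab_frame(name): name is "scene" or "top" or "wrist"; returns (picture, depth): 400x640x3 uint8, red, green, blue; 400x640 float32, mm along the optical axis (not along the pixel's ray), 0 where there is no reading.
- optics.camera_params(name): a dict with "mtx" (3x3 intrinsics, pixels), "R" (3x3) and "t" (3): a world point X has camera coordinates R X + t; the wrist camera has in their place "T_tool_cam" (4x4, takes a point from camera to tool coordinates, whose origin is the TCP and whose axes are the flange's). Camera axes: x right, y down, z forward; pixel columns grow to the right and rows downward; lengths in mm; the calibration is good to about 2 mm. A picture is of the moment at which its call begins: read the wrist's pose just before it. camera_params takes no time and is no camera call.
A pose or a line that the arm cannot do raises ctrl.MotionError and nothing moves.
- ctrl.finish_job(): hands the job in; it is judged then, once.
The state is a dict: "t": time; "q": joint angles; "qvel": joint speeds; "tau": joint torques, N m; "eef_pos": TCP position; "eef_rot": TCP orientation; "force": force on the tool from outside, world axes, zero at the start; "wrist_torque": the same for the moment, N m; "grip_width": finger opening in mm; "grasp_force": force on a finger pad.
Only numpy, scipy, OpenCV 4.12 (cv2) and the standard library are available. Lean on these libraries where they do the work, as an engineer would, in place of code of your own. Each camera call takes 0.05 s, during which the arm holds its last target. There are 200 camera calls.

### The job

Lift the loose locker door out of its wooden rest, hold it wide open in front of the small steel locker and lower it so that both hinge sockets drop fully onto the two upright hinge pins; feel for the pins gently, because their strip may sit a little to either side. Let go, so that the door hangs wide open on its own for a moment, then push it shut against its bumpers and leave the other things where they are. Never press the door on the locker or its pins with more than about 40 N.

Things in the scene. Friction and masses are not known exactly. Their poses are not given: they have to be found in the camera images.
- hinge_nominal (a point): Nominal point of the hinge axis, at the lower pin's shoulder, 20 mm above the desk; axes as the locker's. The front face is 12 mm along +x. The pins' strip is clamped in slotted holes: the real axis lies anywhere within 12 mm either way of this point along the locker's y (its x is exact). This shift is not measured; the strip stays fixed there. Pushing does not move it.
- door_mid (a point): Centre of the loose grey door's panel (104 long, 12 thick, 124 mm high), which starts on edge in the groove of the rest. Axes: x along the panel towards its hinge edge, y out of the outer face, z up. A steel knob stands 16 mm out of the outer face, 34 mm along -x and 7 mm below this point; otherwise the faces are flat. When the door is hung, this point is 74 mm above the desk.
- socket_low (a point): Mouth (underside) of the lower hinge socket on the door's hinge axis: 61 mm along door +x and 54 mm below door_mid; axes as the door's. The sockets are two steel tubes, 14.4 mm outside, 7.6 mm inside, 16 mm long, the upper one 78 mm above the lower. Fully home, their undersides lie on the pins' shoulders, this point 20 mm above the desk.
- rest: Fixed wooden rest for the door, 70 x 52 mm, on the desk. Origin: centre of its underside, x along its groove, which is 15 mm wide with its floor 15 mm and its cheeks' tops 45 mm above the desk. The door stands in it with both ends sticking out.
- mug: Bystander: mug, 97 mm high, origin at its underside.
- bottle: Bystander: small cleaner bottle, 119 mm high, origin at its underside.
- pin_tin: Bystander: round flat tin, 63 mm wide, 16 mm high, origin at its underside.
- small_carton: Bystander: small carton 110 x 50 x 26 mm, origin at its underside.
- door: The whole door, about 0.25 kg; origin at the centre of the panel's underside, axes as door_mid. On the pins it is wide open (90 degrees) when its axes are parallel to the locker's, and shut when its x points along the locker's +y (turned +90 degrees about z from there). It turns freely on the pins and stays where it is left.
- locker: Fixed grey steel locker, 110 deep, 146 wide, 140 mm high, on the desk; origin: centre of its underside. Axes: z up, -x out of its open front, y along the front. At the front's +y side two equal upright steel pins, 6 mm thick, 14 mm long, tips slightly bevelled, stand one above the other: shoulders 20 and 98 mm, tips 34 and 112 mm above the desk. Below each shoulder is a 5 mm thick arm.
- bumper (a point): Middle between the faces of the two small rubber door bumpers on the locker's front, 96 mm along -y from the nominal hinge point, 75 mm above the desk; the shut door's inner face lies on them. Axes as the locker's. The room's lamp head hangs 0.47 m above the desk to the right (world x 0.46 to 0.73, y -0.16 and beyond): wrists must keep clear of it.

How it is judged (in metres and radians):
On the way:
1. the door, let go, hangs upright and wide open with both sockets fully down on the pins (z of socket_low in the frame of hinge_nominal between -0.003 and 0.003 m and x of socket_low in the frame of hinge_nominal between -0.003 and 0.003 m and y of socket_low in the frame of hinge_nominal between -0.016 and 0.016 m and x of door_mid in the frame of hinge_nominal below -0.04 m and angle between door_mid's own z axis and vertical below 0.06 rad and contact force between the fingers and door below 0.5 N), for 0.3 s.
At the end, for the whole second after the job is handed in: The door hangs on both pins with its sockets home on the shoulders (within 3 mm), upright within 0.06 rad, shut (its middle no more than 7 mm out, about 6 degrees), released and at rest (z of socket_low in the frame of hinge_nominal between -0.003 and 0.003 m and x of socket_low in the frame of hinge_nominal between -0.003 and 0.003 m and y of socket_low in the frame of hinge_nominal between -0.016 and 0.016 m and x of door_mid in the frame of hinge_nominal above -0.007 m and y of door_mid in the frame of hinge_nominal below -0.04 m and angle between door_mid's own z axis and vertical below 0.06 rad and linear speed of door below 0.02 m/s); the robot touches nothing.
It fails at once if the door is pressed on the locker or its pins with more than 45 N (contact force between door and locker above 45 N).
It fails at once if a bystander is moved by more than 25 mm (distance of any of mug, bottle, pin_tin, small_carton from where it was at the start of the episode above 0.025 m).
It also fails if it takes over 67 s, if anything falls off the work surface, if the arm or the gripper's body presses on something with over 40 N, if the wrist force passes 120 N, or if a joint passes its speed limit or range.

## Working session

There is one attempt and no reset: what is moved stays moved. The work goes in short steps, each a Python script; the robot and the scene stay as the last script left them, time stands still between calls to the robot, and variables do not carry over. Pictures are saved under pics/ and viewed, at most 12 in all, crops included, and the job is handed in when it is done.

```bash
ls; mkdir -p pics; python3 - <<'E'
from plant import ctrl,sensors,optics
import cv2,numpy as np
s=sensors.read_state();print(s['t'],s['eef_pos'],s['eef_rot'],ctrl.tcp_to_tips)
for n in ("top","scene"):
    p,d=optics.grab_frame(n);c=optics.camera_params(n)
    np.savez(f'{n}.npz',p=p,d=d,**c);cv2.imwrite(f'pics/{n}.png',p[:,:,::-1]);print(n,c['mtx'],c['R'],c['t'])
print(optics.camera_params('wrist'))
E
```

```text
pics
0.0 [183.18848645 544.30606548 255.14271238] [[-9.47712190e-01  3.19124744e-01 -1.00085009e-03]
 [ 3.19126164e-01  9.47710124e-01 -2.00294581e-03]
 [ 3.09326193e-04 -2.21761361e-03 -9.99997493e-01]] 25.0
top [[450.56944913   0.         316.48896822]
 [  0.         450.56944913 201.76397336]
 [  0.           0.           1.        ]] [[ 0.07391021 -0.99725566  0.00429346]
 [-0.97179405 -0.07298863 -0.22425206]
 [ 0.22395001  0.01240215 -0.97452172]] [ -23.29853786  585.48419224 1061.25803081]
scene [[367.80167211   0.         327.16691035]
 [  0.         367.80167211 200.65856919]
 [  0.           0.           1.        ]] [[-0.78479409 -0.6197463   0.00357083]
 [-0.42950413  0.53971582 -0.72403939]
 [ 0.4467935  -0.56975552 -0.68974939]] [457.612877   320.3015332  640.56786112]
{'mtx': array([[340.949941  ,   0.        , 319.32327155],
       [  0.        , 340.949941  , 200.72706862],
       [  0.        ,   0.        ,   1.        ]]), 'T_tool_cam': array([[-3.74100710e-05, -9.46025603e-01, -3.24091897e-01,
         8.34134725e+01],
       [ 9.99999374e-01, -3.97813002e-04,  1.04578745e-03,
        -6.07109041e-01],
       [-1.11826967e-03, -3.24091655e-01,  9.46025025e-01,
        -1.18097311e+02],
       [ 0.00000000e+00,  0.00000000e+00,  0.00000000e+00,
         1.00000000e+00]])}
```

View pics/top.png

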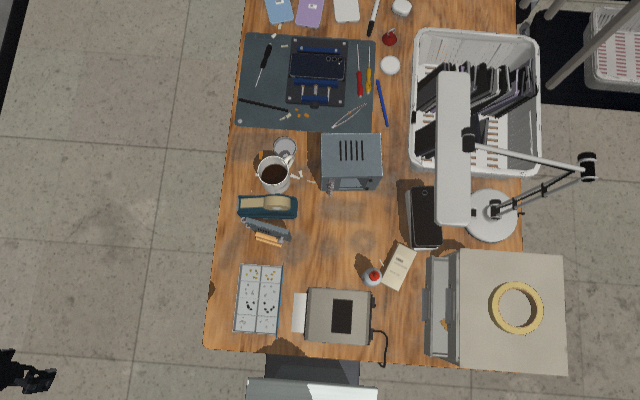

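View pics/scene.png

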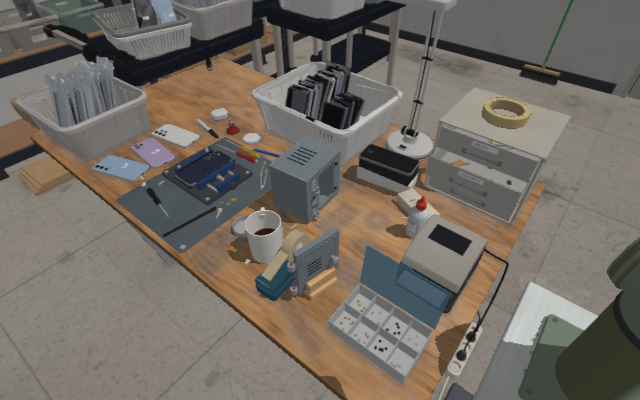

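The top view shows the locker at about (350,160) with its front facing down the picture. The door is on edge in the rest at about (265,230), with a tape dispenser beside it at (267,205), the mug at (272,175), the bottle at (372,277) and the carton at (400,265). Next I'll enlarge.

```bash
python3 - <<'E'
import cv2,numpy as np
t=np.load('top.npz')['p'][:,:,::-1];s=np.load('scene.npz')['p'][:,:,::-1]
a=cv2.resize(t[120:260,225:395],None,fx=4.6,fy=4.2857,interpolation=cv2.INTER_CUBIC)
a=cv2.resize(t[125:255,225:395],None,fx=4.6,fy=4.6,interpolation=cv2.INTER_CUBIC)
cv2.imwrite('pics/topc.png',a)
b=cv2.resize(s[130:305,230:350],None,fx=3.4,fy=3.4,interpolation=cv2.INTER_CUBIC)
cv2.imwrite('pics/scenec.png',b)
E
```

```text
(no output)
```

View pics/topc.png

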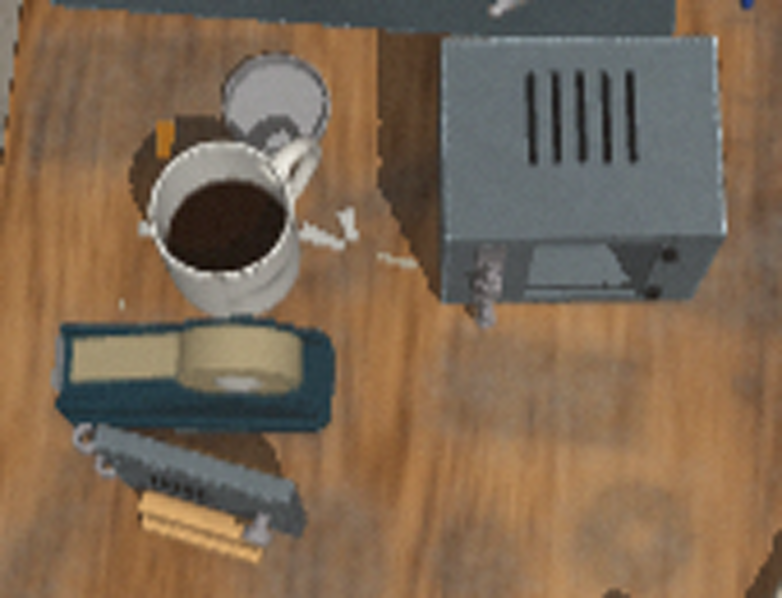

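View pics/scenec.png

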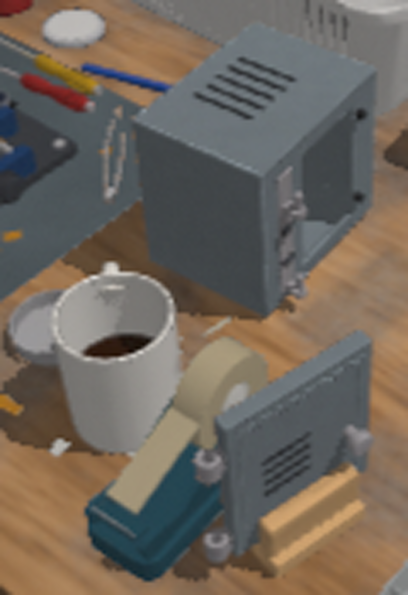

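The crops show the following:
- **Door:** its hinge edge, with the socket rings at crop (85,438), points left (+y), and the knob (258,530) faces the robot.
- **Locker:** its top corners are at crop (442,38), (718,38), (724,236) and (443,237). The pins are at about (487,260) to (487,320), at the front's +y side.

Next I'll fit the poses from depth.

```bash
cat > h.py <<'E'
import numpy as np,cv2
def cloud(f):
    z=np.load(f); d=z['d'];K=z['mtx'];v,u=np.mgrid[:d.shape[0],:d.shape[1]]
    c=np.stack([(u-K[0,2])/K[0,0]*d,(v-K[1,2])/K[1,1]*d,d],-1)
    return (c-z['t'])@z['R'],d>0      # R^T (c-t)
def ray(K,R,t,u,v,zw):
    o=-R.T@t; r=R.T@np.array([(u-K[0,2])/K[0,0],(v-K[1,2])/K[1,1],1]); return o+r*(zw-o[2])/r[2]
E
python3 - <<'E'
from h import *
X,m=cloud('top.npz');z=np.load('top.npz')
P=lambda u,v,h:ray(z['mtx'],z['R'],z['t'],u/4.6+225-.4,v/4.6+125-.4,h)
print('desk z',np.median(X[200:215,330:345,2]))
for n,(a,b,c,d),lo,hi in(('locker',(320,130,385,185),128,152),('door',(235,215,300,245),125,152)):
    s=np.zeros_like(m);s[b:d,a:c]=1;k=m&s&(X[...,2]>lo)&(X[...,2]<hi);p=X[k]
    r=cv2.minAreaRect(p[:,:2].astype(np.float32));print(n,k.sum(),p[:,2].mean(),r,p[:,:2].mean(0))
print([P(*c,140).round(1) for c in((442,38),(718,38),(724,236),(443,237))])
print('door top ends',[P(*c,139).round(1) for c in((97,425),(300,497),(92,440),(302,515))])
print('upper ring',P(86,437,77-54+94),'lower ring',P(106,463,77-54+16))
print('pin up',P(487,250,112),'pin low',P(487,318,34))
for n,(u,v) in dict(mug=(228,205),bottle=(0,0)).items(): print(n,P(u,v,90))
k=m.copy();k[:, :235]=0
s=X[190:220,238:300];print('tape max z',np.percentile(s[...,2],95))
Y,_=cloud('top.npz');print('bottle',Y[277,374],'mug',Y[175,270])
E
```

```text
desk z 0.1672986481115056
locker 2728 139.84003235862752 ((691.2830200195312, -54.5546875), (111.13447570800781, 146.0635223388672), 5.208044052124023) [689.4154413  -54.31913077]
door 268 137.98303090234458 ((504.85919189453125, 130.36373901367188), (103.36766052246094, 12.960733413696289), 77.0670166015625) [504.26472575 129.78281767]
[array([740.2,  21.9, 140. ]), array([ 751.2, -123. ,  140. ]), array([ 643. , -130.7,  140. ]), array([631.6,  13.6, 140. ])]
door top ends [array([520.5, 180.4, 139. ]), array([491.6,  75.2, 139. ]), array([512.7, 182.1, 139. ]), array([482.7,  73.4, 139. ])]
upper ring [517.87114871 189.09515904 117.        ] lower ring [517.96029672 190.10681691  39.        ]
pin up [634.38583245  -9.90453501 112.        ] pin low [617.06132986 -13.76718805  34.        ]
mug [655.37870139 131.27658932  90.        ]
bottle [763.85268811 268.39233428  90.        ]
tape max z 94.43064738992511
bottle [ 407.74464122 -127.18495925  102.88934864] mug [653.67575596 146.3141921   40.43833235]
```

```bash
cat >> h.py <<'E'
from plant import ctrl,sensors,optics
def Rz(deg):
    c,s=np.cos(np.radians(deg)),np.sin(np.radians(deg)); return np.array([[c,s,0],[s,-c,0],[0,0,-1.]])
def wrist(name):
    s=sensors.read_state();p,d=optics.grab_frame('wrist');C=optics.camera_params('wrist');T=C['T_tool_cam']
    Rw=s['eef_rot']@T[:3,:3];o=s['eef_rot']@T[:3,3]+s['eef_pos']
    np.savez(name+'.npz',p=p,d=d,mtx=C['mtx'],R=Rw.T,t=-Rw.T@o)
    cv2.imwrite(f'pics/{name}.png',p[:,:,::-1]);return s
E
python3 - <<'E'
from h import *
for n,p,a in(('pin+',(524,-12,200),5),('pin-',(524,-12,200),185),('door+',(505,130,230),77),('door+',(505,130,120),77),('door-',(505,130,120),257),('hang',(556,-15,125),5),('hang',(556,-15,125),185)):
    q=ctrl.solve_ik(np.array(p,float),Rz(a));print(n,a,None if q is None else np.round(q,2))
ctrl.move_ptp(np.array([524,-12,200.]),Rz(5))
s=wrist('w1');print(s['t'],s['eef_pos'],s['force'],s['q'])
E
```

```text
pin+ 5 [-0.19  0.15  1.73 -0.    1.26  1.3 ]
pin- 185 [-0.19  0.15  1.73 -0.    1.26 -1.85]
door+ 77 [ 0.09  0.12  1.7  -0.    1.32  0.31]
door+ 77 [ 0.09  0.25  1.79 -0.    1.1   0.31]
door- 257 None
hang 5 [-0.18  0.31  1.71 -0.    1.13  1.3 ]
hang 185 [-0.18  0.31  1.71 -0.    1.13 -1.84]
2.4333 [524.07454505 -11.22417976 200.10435342] [-0.05794458  1.07688035  0.25573214] [-1.86777681e-01  1.53355232e-01  1.72572844e+00  3.18529905e-04
  1.26234814e+00  1.29531133e+00]
```

View pics/w1.png

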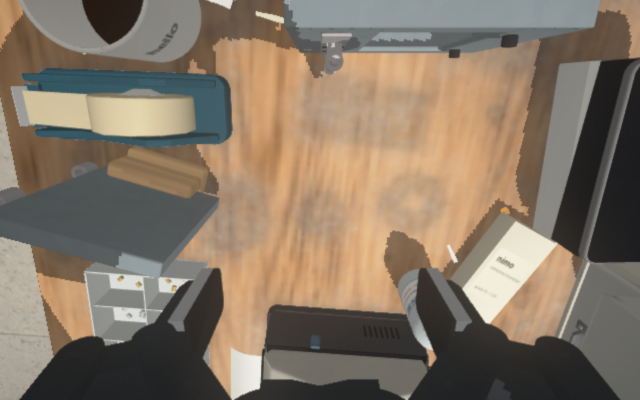

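The wrist view shows the locker's front edge along v≈30–55, with the pins and strip at about (335,50). The bumpers are at about (455,53) and (510,40). I'll enlarge it.

```bash
python3 - <<'E'
from h import *
p=np.load('w1.npz')['p'][:,:,::-1]
cv2.imwrite('pics/w1c.png',cv2.resize(p[10:85,285:385],None,fx=8,fy=8,interpolation=cv2.INTER_CUBIC))
X,m=cloud('w1.npz')
k=m&(X[...,2]>136)&(X[...,2]<143)&(np.mgrid[:400,:640][1]>270)&(np.mgrid[:400,:640][0]<60)
print(k.sum(),X[k].mean(0))
# front-top edge line: per column lowest row
e=[]
for u in range(300,590,5):
    r=np.where(k[:,u])[0]
    if len(r):e.append(X[r.max(),u,:2])
e=np.array(e);f=np.polyfit(e[:,1],e[:,0],1);print('edge x=',f,'resid',np.std(e[:,0]-np.polyval(f,e[:,1])),'yaw',-np.degrees(np.arctan(f[0])),e[:,1].min(),e[:,1].max())
print(X[30:75:3,335].round(1))
E
```

```text
9048 [642.87191368 -57.29267533 140.30127167]
edge x= [-8.98243331e-02  6.32203188e+02] resid 0.099608020205407 yaw 5.132780298636845 -128.46772623701452 7.1820336520984265
[[633.1  -9.7 131.9]
 [632.5 -10.  126.2]
 [631.2 -10.2 125.5]
 [631.2 -10.7 113.4]
 [631.4 -11.3  97.9]
 [629.6 -11.4  99.7]
 [628.2 -11.7  97.9]
 [626.6 -11.8  98.1]
 [623.8 -11.5 112.2]
 [622.1 -11.6 114. ]
 [620.7 -11.8 112.8]
 [619.2 -12.  112.1]
 [618.3 -12.7  98.3]
 [616.6 -12.8  98.5]
 [618.4 -16.8   1.8]]
```

View pics/w1c.png

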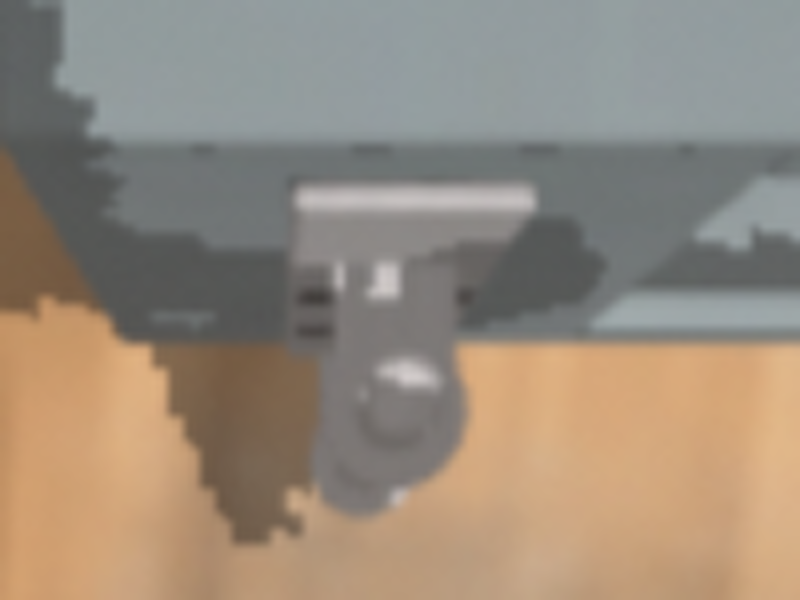

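The crop shows the upper pin tip at crop (398,400), i.e. pixel (334.8,60). Its depth matches 112 mm, and it lies 12 mm off the front face. The door view is next.

```bash
python3 - <<'E'
from h import *
X,m=cloud('w1.npz')
k=m.copy();k[:50]=0;k[75:]=0;k[:,:320]=0;k[:,350:]=0
k&=(X[...,2]>107)&(X[...,2]<117)
p=X[k];print('pin',k.sum(),p.mean(0),p.min(0),p.max(0),cv2.minEnclosingCircle(p[:,:2].astype(np.float32)))
z=np.load('w1.npz');print('pixel pin',ray(z['mtx'],z['R'],z['t'],334.3,59.8,112))
ctrl.move_ptp(np.array([505,130,235.]),Rz(77))
s=wrist('w2');print(s['t'],s['eef_pos'])
X,m=cloud('w2.npz')
k=m&(X[...,2]>133)&(X[...,2]<145);p=X[k].astype(np.float32)
k2=k&(np.hypot(X[...,0]-505,X[...,1]-130)<75);p=X[k2].astype(np.float32)
print('door',len(p),p.mean(0),cv2.minAreaRect(p[:,:2]))
im=z['p'];q=np.load('w2.npz')['p'][:,:,::-1];cv2.imwrite('pics/w2b.png',q)
E
```

```text
pin 97 [621.11511957 -11.69608191 112.27011126] [618.35126911 -14.61442079 108.31158832] [623.88988699  -8.93533501 114.93065397] ((621.1007690429688, -11.76746654510498), 2.92490291595459)
pixel pin [620.81632352 -11.43247591 112.        ]
3.4167 [504.91375936 130.09563267 234.88761113]Traceback (most recent call last):
  File "<stdin>", line 12, in <module>
cv2.error: OpenCV(4.12.0) /io/opencv/modules/imgproc/src/convhull.cpp:143: error: (-215:Assertion failed) total >= 0 && (depth == CV_32F || depth == CV_32S) in function 'convexHull'
```

View pics/w2.png

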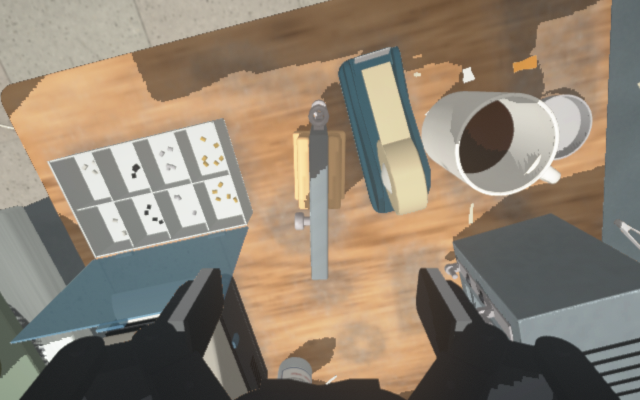

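The door top is the grey strip at u≈309–329, v≈128–280, with the upper socket ring at (318,113). The door is centred under the tool, and the dispenser is clear of it to the right.

```bash
python3 - <<'E'
from h import *
X,m=cloud('w2.npz');z=np.load('w2.npz')
for v in range(100,290,12):
    print(v,X[v,306:332:3,2].round(0),X[v,318].round(1))
k=m.copy();k[:,:295]=0;k[:,345:]=0;k&=(X[...,2]>130)&(X[...,2]<148)
p=np.ascontiguousarray(X[k][:,:2],dtype=np.float32);print(len(p),X[k].mean(0),cv2.minAreaRect(p))
print('ring',ray(z['mtx'],z['R'],z['t'],318.5,113,117))
E
```

```text
100 [ 1.  0. -1. 27. 39. 34.  0. -0.  1.] [519.6 198.3  38.6]
112 [  1. 118. 116.  40.  36.  39. 119. 117.   1.] [517.2 188.1  36.4]
124 [  0.  -0. 116. 117. 116. 117. 117.   0.   1.] [517.1 186.1 116.3]
136 [ 43. 139. 140. 140. 138. 141. 140. 139.  42.] [516.  181.3 138.4]
148 [ 45. 139. 140. 139. 141. 140. 139. 139.  47.] [514.4 174.3 140.6]
160 [ 46. 131. 139. 139. 139. 139. 140. 139.  45.] [512.6 166.7 139.5]
172 [ 46. 132. 139. 138. 139. 139. 139. 139.  46.] [510.8 159.  139.1]
184 [ 44.  45. 140. 140. 141. 139. 140. 139.  44.] [509.1 151.5 140.5]
196 [ 45.  44. 138. 139. 139. 139. 139. 138.  45.] [507.2 143.2 139.2]
208 [ 44.  44. 139. 139. 139. 140. 139. 141.  45.] [505.2 134.9 139. ]
220 [ 74.  75. 139. 139. 140. 140. 141. 140.   0.] [503.3 126.7 139.6]
232 [  0.   1. 140. 139. 139. 140. 140. 138.   0.] [501.2 117.8 138.8]
244 [ -0.   1. 139. 139. 139. 140. 140. 140.   2.] [499.2 109.1 139.1]
256 [  0.   0. 140. 140. 140. 139. 140. 140.   1.] [497.2 100.3 139.8]
268 [ -0.   0. 140. 139. 139. 139. 139. 139.   1.] [494.9  90.4 138.6]
280 [-1. -0.  1.  0. -0.  1.  1. -0.  0.] [ 4.725e+02 -3.500e+00 -4.000e-01]
2639 [505.93381782 136.4626358  139.02382027] ((504.6142578125, 131.8855438232422), (104.40410614013672, 12.072566986083984), 77.30777740478516)
ring [519.06752761 193.20117567 117.        ]
```

```bash
python3 - <<'E'
from h import *
ctrl.gripper_to(50)
R=Rz(77.3)
ctrl.move_l(np.array([504.6,131.9,126.]),R,vel=120,threshold=12) and print('hit')
print(sensors.read_state()['eef_pos'],sensors.read_state()['force'])
ctrl.gripper_to(5,force=60)
s=sensors.read_state();print(s['grip_width'],s['grasp_force'],s['eef_pos'],s['force'])
ctrl.move_l(np.array([504.6,131.9,231.]),vel=120)
s=sensors.read_state();print(s['t'],s['grip_width'],s['force'])
ctrl.move_ptp(np.array([530,-17,231.]),Rz(5.13))
ctrl.move_l(np.array([553,-17.2,165.]),vel=100)
ctrl.hold(.3)
s=wrist('w3');print(s['t'],s['eef_pos'],s['force'],s['grip_width'])
E
```

```text
[505.35478566 131.97431761 126.82611522] [ 0.15004981  0.68384006 -0.15257034]
10.776058776827385 59.188395738601685 [505.1898352  131.9605649  126.78834009] [-0.4835995  -0.80941318  3.23154606]
6.4167 11.467096437021162 [-0.53973606 -0.50881775 -2.86669224]
8.4917 [553.27663584 -17.29777102 165.69644103] [ 0.06803395  0.8305976  -2.54953963] 11.249690067064208
```

View pics/w3.png

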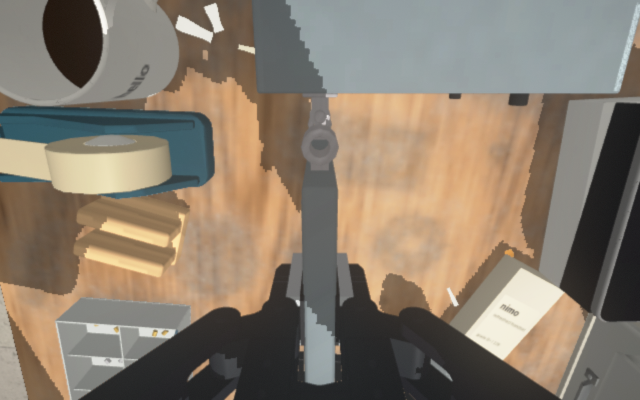

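The door is held squarely. The upper socket ring is at (320,146) and the locker's front edge at v≈93. I'll fit the ring axis from depth with the same camera.

```bash
cat >> h.py <<'E'
from scipy.optimize import least_squares
def ringfit(f,zr,box):
    X,m=cloud(f);z=np.load(f);a,b,c,d=box
    k=np.zeros_like(m);k[b:d,a:c]=1;k&=m&(abs(X[...,2]-zr)<6)
    # panel side is joined below zr; keep ring band
    p=X[k];c0=cv2.minEnclosingCircle(np.ascontiguousarray(p[:,:2],dtype=np.float32))
    return k.sum(),p.mean(0),c0
def edge(f):
    X,m=cloud(f);V,U=np.mgrid[:400,:640];k=m&(abs(X[...,2]-140)<4)&(U>350)&(V<130);e=[]
    for u in range(355,600,5):
        r=np.where(k[:,u])[0]
        if len(r):e.append(X[r.max(),u,:2])
    e=np.array(e);g=np.polyfit(e[:,1],e[:,0],1);return g,-np.degrees(np.arctan(g[0]))
E
python3 - <<'E'
from h import *
print(ringfit('w3.npz',155.9,(298,120,342,170)),edge('w3.npz'),edge('w1.npz'))
X,m=cloud('w3.npz')
for v in range(124,172,3): print(v,X[v,300:342:3,2].round(0))
# door top line
k=m.copy();k[:165]=0;k[250:]=0;k[:,:295]=0;k[:,345:]=0;k&=(abs(X[...,2]-178)<5)
p=np.ascontiguousarray(X[k][:,:2],dtype=np.float32);print(X[k].mean(0),cv2.minAreaRect(p))
a=X[k];print('tilt slope along x',np.polyfit(a[:,0],a[:,2],1)[0])
E
```

```text
(np.int64(1009), array([613.58600781, -12.42416301, 155.66203497]), ((612.132080078125, -11.903237342834473), 9.299164772033691)) (array([-8.97328847e-02,  6.32527009e+02]), np.float64(5.127582589282683)) (array([-9.18860899e-02,  6.32106373e+02]), np.float64(5.249943085268212))
124 [ -0.   0.   0.  77.  79.  99. 143. 144.  99.  79.  79.   1.   1.  -0.]
127 [  0.   1.  -0.  78. 148. 150. 153. 154. 151. 147.  77.  -0.   1.   1.]
130 [  1.  -0.   1. 153. 156. 157. 156. 156. 156. 156. 153.   1.   0.  -0.]
133 [  1.  -1. 153. 156. 156. 156. 156. 156. 155. 156. 156. 152.   0.   1.]
136 [  2.  -1. 156. 157. 157. 157. 156. 157. 157. 156. 157. 156.  -0.  -1.]
139 [  0. 156. 156. 157. 155.  77.  78.  78.  77. 156. 157. 156. 157.   1.]
142 [  0. 157. 157. 156.  89.  88.  88.  90.  89.  89. 156. 156. 157.   0.]
145 [  0. 156. 156. 156.  98.  99.  99.  99. 100.  98. 155. 156. 157.   0.]
148 [ -1. 156. 155. 156. 146. 107. 107. 108. 109. 146. 156. 157. 156.   1.]
151 [  1. 156. 157. 157. 153. 147. 144. 144. 147. 153. 157. 157. 156.   2.]
154 [  1. 156. 156. 156. 156. 155. 152. 150. 152. 156. 156. 156. 157.   0.]
157 [  1.  -1. 156. 156. 156. 157. 156. 157. 156. 157. 157. 156.   2.   1.]
160 [ -0.  -1.   1. 156. 157. 156. 156. 156. 157. 157. 155.  -0.   0.   1.]
163 [  0.   0. 138. 142. 155. 156. 157. 156. 156. 156. 144. 138.   1.   1.]
166 [  0.  -1. 147. 150. 155. 155. 155. 156. 156. 156. 150. 148.  -0.   1.]
169 [  0.  -0. 152. 153. 155. 155. 155. 155. 157. 156. 153. 154.   2.   0.]
[595.02106981 -14.12099483 178.07360581] ((594.0771484375, -14.175557136535645), (23.35428237915039, 12.05039119720459), 5.783442974090576)
tilt slope along x -0.03422933606367316
```

```bash
cat >> h.py <<'E'
def ring(f,zr,box,vmax):
    X,m=cloud(f);z=np.load(f);a,b,c,d=box;K=z['mtx']
    k=np.zeros(m.shape,np.uint8);k[b:d,a:c]=1;k&=(m&(abs(X[...,2]-zr)<3)).astype(np.uint8)
    k=cv2.morphologyEx(k,cv2.MORPH_CLOSE,np.ones((3,3),np.uint8))
    cs,_=cv2.findContours(k,cv2.RETR_EXTERNAL,cv2.CHAIN_APPROX_NONE);q=max(cs,key=len)[:,0]
    q=q[q[:,1]<vmax];P=np.array([ray(K,z['R'],z['t'],u,v,zr)[:2] for u,v in q])
    r=least_squares(lambda s:np.hypot(*(P-s[:2]).T)-s[2],[*P.mean(0),7],loss='soft_l1');return r.x,np.abs(r.fun).mean(),len(q)
def slope(f,box,zr):
    X,m=cloud(f);a,b,c,d=box;k=np.zeros_like(m);k[b:d,a:c]=1;k&=m&(abs(X[...,2]-zr)<5);p=X[k]
    A=np.c_[p[:,:2]-p[:,:2].mean(0),np.ones(len(p))];return np.linalg.lstsq(A,p[:,2],rcond=None)[0],len(p)
E
python3 - <<'E'
from h import *
print('ring',ring('w3.npz',155.9,(298,120,342,170),156),ring('w2.npz',117,(300,90,340,140),120))
g,n=slope('w3.npz',(306,176,334,250),178);a=np.radians(5.13);print('held slope along',g[:2]@[np.cos(a),np.sin(a)],g[2],n)
g,n=slope('w3.npz',(306,176,334,380),178);a=np.radians(5.13);print('held slope along',g[:2]@[np.cos(a),np.sin(a)],g[2],n)
for b in((312,140,326,200),(312,135,326,276)):
    g,n=slope('w2.npz',b,139);a=np.radians(77.3);print('rest slope',g[:2]@[np.cos(a),np.sin(a)],g[2],n)
print(sensors.read_state()['eef_rot'].round(4))
# ring pixel depth plane in w3
g,n=slope('w3.npz',(303,130,337,162),156);a=np.radians(5.13);print('ring slope',g[:2]@[np.cos(a),np.sin(a)],g[2],n)
X,m=cloud('w3.npz')
for v in range(170,380,15): print(v,X[v,320].round(1))
E
```

```text
ring (array([614.58337067, -12.33990408,   6.82630957]), np.float64(0.1274583135354804), 73) (array([518.61986815, 191.65080179,   6.65935627]), np.float64(0.15607356259527305), 36)
held slope along -0.03717528889768102 178.14443126652998 1870
held slope along -0.0021987208156749225 178.22845979981312 5493
rest slope 0.0013676480298770168 139.39102647734398 836
rest slope 0.0015210350355544908 139.35653124517273 1968
[[ 9.96e-01  8.93e-02  1.00e-03]
 [ 8.93e-02 -9.96e-01 -2.00e-04]
 [ 1.00e-03  3.00e-04 -1.00e+00]]
ring slope 0.021353320123693037 155.99862016202306 744
170 [605.3 -13.4 155.8]
185 [605.3 -13.4 176.5]
200 [600.8 -13.8 178.6]
215 [595.6 -14.2 178.6]
230 [590.1 -14.7 178.3]
245 [584.4 -15.2 178.1]
260 [579.2 -15.7 179. ]
275 [572.8 -16.3 178.2]
290 [566.1 -16.9 177.3]
305 [560.2 -17.4 178.1]
320 [554.  -18.  178.5]
335 [546.6 -18.7 177.8]
350 [539.3 -19.3 177.4]
365 [533.3 -19.9 178.8]
```

```bash
cat >> h.py <<'E'
def goto(xy,z,vel=60):   # closed-loop on the reading
    xy=np.array(xy,float);c=np.r_[xy,z];ctrl.move_l(c,vel=vel);ctrl.hold(.15)
    for _ in range(2):
        e=np.r_[xy,z]-sensors.read_state()['eef_pos'];c=c+e;ctrl.move_l(c,vel=20);ctrl.hold(.15)
    return c
E
python3 - <<'E'
from h import *
T=np.array([560.1,-16.75])
c=goto(T,146);print(c,sensors.read_state()['eef_pos'])
s=wrist('w4');print(ring('w4.npz',s['eef_pos'][2]-9.8,(290,100,350,175),156),edge('w4.npz'))
f0=s['force'];done=False
offs=[(0,0),(.8,0),(-.8,0),(0,.8),(0,-.8),(.9,.9),(.9,-.9),(-.9,.9),(-.9,-.9)]
for dx,dy in offs:
    p=c+[dx,dy,0]
    ctrl.move_l(np.r_[p[:2],c[2]-6],vel=60)
    hit=ctrl.move_l(np.r_[p[:2],c[2]-22.5],vel=16,threshold=4)
    s=sensors.read_state();print(dx,dy,hit,s['t'].__round__(2),s['eef_pos'].round(2),(s['force']-f0).round(1))
    if s['eef_pos'][2]<134: break
    if s['t']>30: break
E
```

```text
[560.05516893 -16.76510087 145.86393303] [560.04888617 -16.76941704 145.83968373]
(array([621.34299666, -11.80935826,   6.81715608]), np.float64(0.12681548057763883), 72) (array([-9.02145043e-02,  6.32241671e+02]), np.float64(5.154955764069538))
0 0 True 11.24 [559.72 -16.77 123.64] [-0.7  0.3  8.4]
```

It seated on the first try: it stopped at z 123.6 against an expected 123.8. I'll release, lift clear and check.

```bash
python3 - <<'E'
from h import *
ctrl.hold(.2);print(sensors.read_state()['force'])
ctrl.gripper_to(45);ctrl.hold(.5)
s=sensors.read_state();print(s['force'],s['grasp_force'],s['eef_pos'],s['t'])
p=s['eef_pos'];ctrl.move_l(p+[0,0,65],vel=120);ctrl.hold(.5)
s=wrist('w5');print(s['t'],s['eef_pos'])
print('ring',ring('w5.npz',114,(290,60,350,175),150))
X,m=cloud('w5.npz');k=m&(abs(X[...,2]-136)<3);V,U=np.mgrid[:400,:640];k&=(U>290)&(U<350)&(V>100)
q=np.ascontiguousarray(X[k][:,:2],dtype=np.float32);print(len(q),X[k].mean(0),cv2.minAreaRect(q))
E
```

```text
[ 0.16435123 -0.01168042  5.71879128]
[-0.24318478 -0.38736721 -0.83609493] 0.0 [557.98133153 -16.40832423 121.7080774 ] 12.3583
13.55 [557.92750039 -16.39016552 186.49165193]
ring (array([618.54551848, -11.95374575,   7.70111791]), np.float64(0.9564110501265504), 98)
3507 [567.10613606 -16.60334717 134.83551643] ((570.6026000976562, -16.110939025878906), (126.26407623291016, 12.591218948364258), 5.488743782043457)
```

View pics/w5.png

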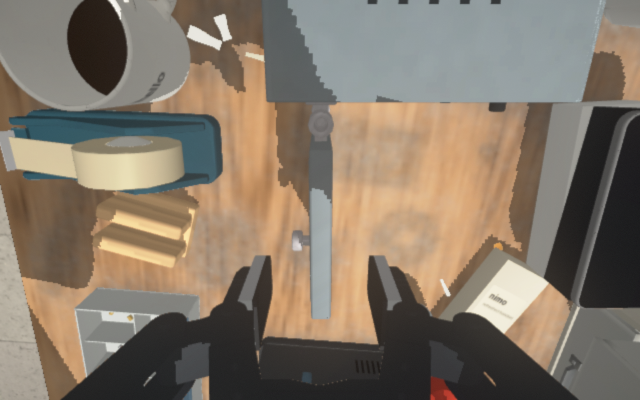

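The door hangs on the pins wide open and released: ring at (320,123), panel straight down the picture at u≈310–330. Now I'll swing it shut with the closed fingers on the outer face.

```bash
cat >> h.py <<'E'
H=np.array([621.3,-11.8]);YAW=5.13
def P(phi,d,r=65,z=130.):
    a=np.radians(YAW+phi);return np.r_[H-r*np.array([np.cos(a),np.sin(a)])+(6+d)*np.array([-np.sin(a),np.cos(a)]),z],Rz(YAW+phi)
E
python3 - <<'E'
from h import *
X,m=cloud('w5.npz');print('top z',np.median(X[200:300,314:326,2]),'ring z',[X[v,u,2].round(1) for v,u in((122,311),(124,329),(112,320),(134,320))])
print([None if ctrl.solve_ik(*P(f,15)) is None else 1 for f in range(-10,100,10)])
ctrl.gripper_to(0,force=40)
ctrl.move_ptp(*P(0,50,z=190.));ctrl.move_l(P(0,50)[0],vel=120)
f0=sensors.read_state()['force'];s=sensors.read_state();print(s['t'],f0,s['grip_width'])
h=ctrl.move_l(P(0,20)[0],vel=40,threshold=6);print('app',h)
for f in range(6,85,6):
    p,R=P(f,15);h=ctrl.move_l(p,R,vel=45,threshold=12)
    s=sensors.read_state();print(f,h,round(s['t'],1),s['eef_pos'].round(1),(s['force']-f0).round(1))
    if h:break
E
```

```text
top z 134.5054716778397 ring z [np.float64(113.9), np.float64(114.6), np.float64(113.9), np.float64(114.8)]
[1, 1, 1, 1, 1, 1, 1, 1, 1, 1, 1]
15.0833 [-0.86406826 -0.83729734 -0.33452209] -0.1984645440868246
app False
6 False 16.4 [553.5  -3.5 130. ] [1.5 0.8 0.6]
12 False 16.7 [553.  -10.6 130. ] [0.9 0.4 0.5]
18 False 17.0 [553.3 -17.8 130. ] [0.6 1.4 0.2]
24 False 17.3 [554.3 -24.9 130. ] [0.8 0.1 0.5]
30 False 17.6 [556.  -31.8 130. ] [1.1 1.  0.3]
36 False 17.9 [558.5 -38.5 130. ] [ 1.2  2.1 -0.1]
42 False 18.2 [561.6 -45.  130. ] [ 1.2 -0.3 -0.4]
48 False 18.6 [565.4 -51.  130. ] [0.2 1.1 0.4]
54 False 18.9 [569.8 -56.6 130. ] [-0.2  0.5  1. ]
60 False 19.2 [574.8 -61.7 130. ] [ 1.2  0.3 -0.4]
66 False 19.5 [580.2 -66.3 130. ] [1.6 1.  0.4]
72 False 19.8 [586.2 -70.3 130. ] [1.  1.6 0.1]
78 False 20.1 [592.5 -73.7 130. ] [1.1 1.6 0.9]
84 False 20.4 [599.1 -76.3 130. ] [0.7 0.2 0.1]
```

```bash
python3 - <<'E'
from h import *
h=ctrl.move_l(*P(90,15),vel=20,threshold=6);print(h,sensors.read_state()['force'])
if not h: h=ctrl.move_l(P(90,-1)[0],vel=12,threshold=6)
ctrl.hold(.3);s=sensors.read_state();print(h,s['eef_pos'],P(90,15)[0],s['force'],s['t'])
b=s['eef_pos'];n=np.array([np.cos(np.radians(YAW)),np.sin(np.radians(YAW)),0])
ctrl.move_l(b-8*n,vel=15);ctrl.move_l(b-70*n,vel=100);ctrl.move_l(b-70*n+[0,0,110],vel=150);ctrl.hold(.3)
s=sensors.read_state();print(s['t'])
p,d=optics.grab_frame('top');c=optics.camera_params('top');np.savez('top2.npz',p=p,d=d,**c)
X,m=cloud('top2.npz');k=m&(abs(X[...,2]-136)<6);k[:, :310]=0;k[:,395:]=0;k[:125]=0;k[210:]=0
q=(X[k][:,:2]-H)@np.array([[n[0],-n[1]],[n[1],n[0]]])
g=q[(q[:,0]<9)&(q[:,1]<0)];print(len(g),g.mean(0),g.min(0),g.max(0),cv2.minAreaRect(g.astype(np.float32)))
cv2.imwrite('pics/top2.png',cv2.resize(p[125:255,225:395,::-1],None,fx=4.6,fy=4.6,interpolation=cv2.INTER_CUBIC))
E
```

```text
False [0.07399445 0.27778432 0.03164702]
True [606.35573006 -78.02525568 128.45567609] [606.19614562 -78.41736698 130.        ] [-0.32781159 -0.02295664  0.33434523] 21.7167
24.3583
17 [ -1.0047096  -32.61998568] [ -8.09525503 -56.02874929] [  6.54974441 -13.49007236] ((-0.8246803283691406, -34.89630889892578), (43.370601654052734, 10.249870300292969), 83.70124053955078)
```

View pics/top2.png

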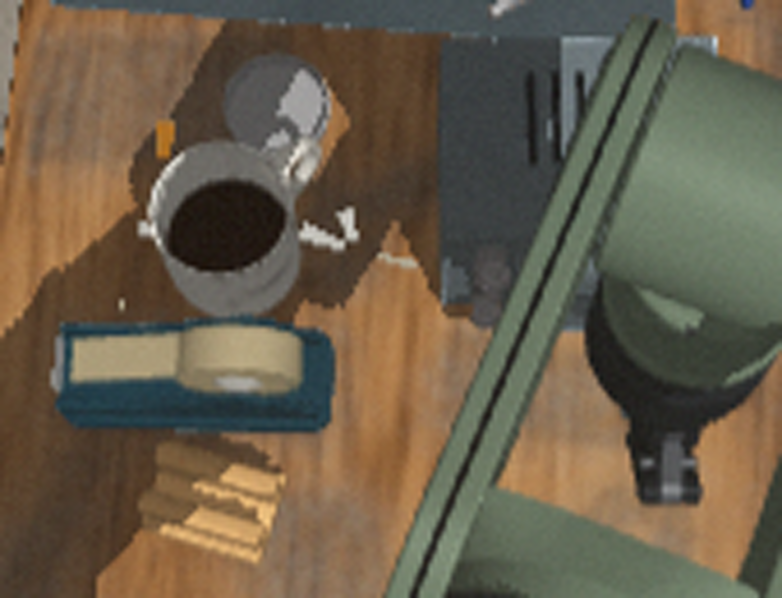

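The arm blocks the top view, so I'll check with the wrist camera from the first viewing pose.

```bash
python3 - <<'E'
from h import *
ctrl.move_ptp(np.array([510,-50,240.]),Rz(5.13));ctrl.hold(.3)
s=wrist('w6');print(s['t'],s['eef_pos'])
X,m=cloud('w6.npz');n=np.array([np.cos(np.radians(YAW)),np.sin(np.radians(YAW))])
k=m&(abs(X[...,2]-136)<3);q=(X[k][:,:2]-H)@np.array([[n[0],-n[1]],[n[1],n[0]]])
g=q[(q[:,0]<9)&(q[:,0]>-60)&(abs(q[:,1])<125)]
print(len(g),g.mean(0),g.min(0),g.max(0),cv2.minAreaRect(np.ascontiguousarray(g,dtype=np.float32)))
f=np.polyfit(g[:,1],g[:,0],1);print('angle from shut deg',np.degrees(np.arctan(f[0])),'mid x',np.polyval(f,-61))
E
```

```text
26.15 [510.03234108 -50.05931533 239.98619041]
3718 [ -0.46041658 -60.28047652] [  -6.98703733 -114.30326249] [  6.48550591 -11.0802606 ] ((-0.46819448471069336, -62.70823669433594), (103.09626770019531, 12.221095085144043), 88.93206787109375)
angle from shut deg 0.9338734153265289 mid x -0.4721452463096457
```

View pics/w6.png

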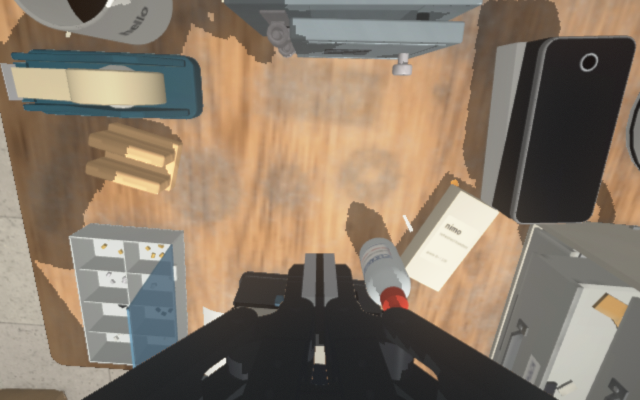

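The door is shut on its pins: its top edge runs at u≈290–463, v≈22–45, 0.5 mm out and within 1° of shut. The bystanders have not moved and the arm is clear, so I'll hand the job in.

```bash
python3 -c "
from plant import ctrl
print(ctrl.finish_job())"
```

```text
the job is handed in; nothing more can be done
None
```

I hung the door on both pins, released it wide open and pushed it shut. The last wrist-camera check showed it about 0.5 mm out and within 1° of shut, and I handed the job in at about 26 s; no verdict came back.

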